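Gauge the stem sockets of flower feet and reject the faulty casting

TASK

Take the pin gauge from its stand and try it in the socket of every concrete flower foot in the rack, in order from the studded end, gently pushing the pin in as far as it will go each time: up to its collar in a sound foot, no further than the obstruction in a faulty one. Then put the gauge back upright in its stand, all the way down, and set any foot that would not take the whole pin gently down, upright and well inside the grey reject tray. Leave the sound feet in their pockets and everything else on the bench where it is.

Things in the scene. Friction and masses are not known exactly. Their poses are not given: they have to be found in the camera images.
- pocket1 (a point): centre of the floor of the pocket at the studded end (the robot's left). In it stands a concrete flower foot, 48 x 48 x 45 mm tall, 0.22 kg, up to 2 mm off centre (3 mm of play each way). A 15.5 mm round stem socket (2 mm chamfer) opens in the middle of its top: 33 mm deep if sound; if faulty it narrows to 10 mm, 16 mm below the mouth, and stops the pin. Any foot may be faulty: only the gauge tells.
- pocket2 (a point): centre of the floor of the pocket in the middle. In it stands a concrete flower foot, 48 x 48 x 45 mm tall, 0.22 kg, up to 2 mm off centre (3 mm of play each way). A 15.5 mm round stem socket (2 mm chamfer) opens in the middle of its top: 33 mm deep if sound; if faulty it narrows to 10 mm, 16 mm below the mouth, and stops the pin. Any foot may be faulty: only the gauge tells.
- pocket3 (a point): centre of the floor of the pocket at the plain end (the robot's right). In it stands a concrete flower foot, 48 x 48 x 45 mm tall, 0.22 kg, up to 2 mm off centre (3 mm of play each way). A 15.5 mm round stem socket (2 mm chamfer) opens in the middle of its top: 33 mm deep if sound; if faulty it narrows to 10 mm, 16 mm below the mouth, and stops the pin. Any foot may be faulty: only the gauge tells.
- rack: fixed plywood rack, 94 x 262 x 16 mm, with three square pockets 54 mm wide, 8 mm deep, 82 mm apart in a row along its y axis; a round-headed steel stud 34 mm tall stands on its +y end (the robot's left), 36 mm to the robot's side of the row. Origin: centre of its underside; the feet rise 37 mm above its top face
- gauge_grip (a point): handle centre of the hand pin gauge, 90 mm long, 0.11 kg, standing upright in its stand: a steel pin 14 mm thick, 28 mm long, with a 1.2 mm chamfered tip; above it a collar 24 mm wide, 6 mm thick; above that a round handle 20 mm thick, 56 mm tall. This point is 62 mm above the tip; z runs up the axis
- gauge_tip (a point): centre of the flat end of the gauge's pin, 62 mm below the handle's centre and 28 mm below the collar's underside; z runs up the axis
- stand_mouth (a point): centre of the hole's mouth on top of the gauge's stand, a fixed brown wooden block 80 x 80 x 40 mm; the hole is 17.5 mm wide, 34 mm deep. With the gauge home the collar rests on the block and the pin's tip is 28 mm below this point
- tray: fixed reject tray, grey plastic, open on top, 160 x 160 mm outside, walls 4 mm thick and 26 mm high, floor 4 mm thick. Origin: centre of its underside on the table, axes square to its walls
- glue_tub: white tub of glue with a lid, 106 mm wide, 54 mm tall, beyond the rack; a bystander, origin at its underside
- wire_spool: spool of green stem wire, 36 mm wide, 40 mm tall, at the robot's left of the rack; a bystander, origin at its underside
- glue_brush: glue brush lying beyond the rack; a bystander, origin at its underside
- phone: phone in a red case, 150 x 74 x 10 mm, lying beyond the rack; a bystander, origin at its underside
- tape: roll of amber tape, 80 mm wide, 22 mm tall, beyond the rack; a bystander, origin at its underside
- paint_jar: small glass jar, 36 mm wide, 45 mm tall, at the robot's right of the rack; a bystander, origin at its underside
- driver: screwdriver lying beyond the rack at the robot's left; a bystander, origin at its underside
Things that resemble listed ones, but are neither listed nor needed, are in the scene too. Several things look just like the tray: the one meant starts farthest to the robot's left.

How it is judged:
By the outcome, as a careful person would: the job done as asked, in the order asked, and still so for the second after the job is handed in, with the robot touching nothing.
It also fails if it takes over 72 s, if anything falls off the work surface, if the arm or the gripper's body presses on something with over 40 N, if the wrist force passes 120 N, or if a joint passes its speed limit or range.

ROBOT

A 6-joint arm with a two-finger parallel gripper is mounted at the origin on the work surface. World frame = base frame: x ahead of the robot, y to its left, z up, the work surface at z = 0. Lengths are in m, angles in rad, forces in N, time in s.
With the tool pointing down it reaches from about 0.35 to 0.975 m from the base axis. Payload 4.9 kg.
Tool frame: the origin (TCP) lies on the centre line of the jaws, within the pads' length; the fingertips stand 14 mm ahead of it and the grasp point (between the pads) lies 5 mm behind it (manip.nose_length is the distance from the TCP to the fingertips, in m); z points along the fingers, y is the line along which they close (so a half turn about z gives the same grasp; the last joint's range is limited). The gripper opens to 85 mm and grips with 20 to 120 N. Pads are 22 mm wide; open, the fingers measure 114 mm over their backs; the gripper's body (76 mm by 85 mm) begins 54 mm behind the grasp point. The pads swing forward as they close: fully open they stand 13 mm farther back than shut.
Start: joints at [-1.226, 0.053, 1.613, -0, 1.476, -0.119], TCP at [0.28, -0.559, 0.245] pointing down, gripper open.
Joint ranges: [-3.01, 3.01], [-1.01, 2.22], [0.06, 2.58], [-1.02, 4.17], [0.09, 2.62], [-3.14, 3.14]. Speed limits (rad/s): [2.57, 2.57, 3.14, 3.14, 3.14, 3.14].

INTERFACE

Orientations are given as a unit quaternion [w, x, y, z].
In Python, from plant import manip, imaging gives the robot as it stands.
- The arm moves only by the tool play_rows, never from a script. Its argument "commands" is a list of rows, each a list of 6 numbers: the shift along the tool's x, y, z in mm, then the turn, a rotation vector about the tool's x, y, z in degrees. A call has 1 to 5 rows; each row shifts and turns the commanded pose from where the row before left it, along the tool's axes as they then stand; what a row does not reach is not made up. A row lasts 1/12 s, in which the tool goes at most 41.7 mm and 7.16 degrees, less where a joint would pass 70% of its speed; a pose out of reach is approached as far as the arm can. A call is refused whole if a number of a shift passes 41.7 or a number of a turn 7.16, either way. A call with a gripper value outside its range is refused whole. "hand" is the finger opening in mm, from 0 to 85.4, set as the call begins (left out, the last holds). The fingers move at their own pace and stop on an object; the grip force is fixed at half the most. Time passes only in rows, so rows that do not move let the fingers close. It gives the time, the measured TCP pose, the force, the opening and the grip force at its end, in the units of the state.
- manip.state(): the state, without advancing time (a new reading comes with each control period).
- imaging.grab_frame(name): name is "scene" or "top" or "wrist"; returns a dict with "image" (480x640x3 uint8, red, green, blue), "fx", "fy", "cx", "cy" (pixels), "k1" (the pictures are not rectified: a ray, as slopes to the right and down, at radius r is drawn at 1 + k1 r^2 times it, then the intrinsics apply), "R" (3x3) and "t" (3): a world point X has camera coordinates R X + t; the wrist camera has in their place "mount" (4x4, takes a point from camera to tool coordinates, whose origin is the TCP and whose axes are the flange's). Camera axes: x right, y down, z forward; pixel columns grow to the right and rows downward; lengths in m; the calibration is good to about 2 mm. A picture is of the moment at which its call begins: read the wrist's pose just before it. There is no depth.
- manip.job_done(): hands the job in; it is judged then, once.
The state is a dict: "time": time; "joint_pos": joint angles; "joint_vel": joint speeds; "joint_efforts": joint torques, N m; "tool_pos": TCP position; "tool_rot": TCP orientation; "contact_force": force on the tool from outside, world axes, zero at the start; "ft_torque": the same for the moment, N m; "gripper_width": opening from 0.0 (shut) to 1.0 (fully open); "grasp_force": force on a finger pad.
Only numpy, scipy, OpenCV 4.12 (cv2) and the standard library are available. Lean on these libraries where they do the work, as an engineer would, in place of code of your own. Each camera call takes 0.05 s, during which the arm holds its last target. There are 200 camera calls.

## Working session

There is one attempt and no reset: what is moved stays moved. The work goes in short steps, Python scripts to look and compute and a tool call to move; the robot and the scene stay as the last step left them, time stands still between calls to the robot, and variables do not carry over. Pictures are saved under pics/ and viewed, at most 10 in all, crops included, and the job is handed in when it is done.

Besides the shell and the picture viewer there is one more tool, called after "Request:" by a JSON object that holds its "fn" and its "kwargs". play_rows: Moves the arm, as the interface text tells. Its arguments: {"type":"object","properties":{"commands":{"type":"array","items":{"type":"array","items":{"type":"number"}}},"hand":{"type":"number"}},"required":["commands"]}

```bash
mkdir -p pics; ls; cat > h.py <<'E'
import numpy as np, cv2
from plant import manip, imaging
from scipy.spatial.transform import Rotation as Ro
def snap(n,f): 
    s=manip.state(); d=imaging.grab_frame(n); cv2.imwrite('pics/'+f+'.png',d['image'][:,:,::-1])
    if 'mount' in d:
        q=s['tool_rot']; T=np.eye(4); T[:3,:3]=Ro.from_quat([q[1],q[2],q[3],q[0]]).as_matrix(); T[:3,3]=s['tool_pos']
        C=T@np.array(d['mount']); d['R']=C[:3,:3].T; d['t']=-d['R']@C[:3,3]
    np.save('pics/'+f+'.npy',d,allow_pickle=True); return d
def load(f): return np.load('pics/'+f+'.npy',allow_pickle=True).item()
def cast(d,uv,z):
    K=np.array([[d['fx'],0,d['cx']],[0,d['fy'],d['cy']],[0,0,1.]])
    p=cv2.undistortPoints(np.array(uv,float).reshape(-1,1,2),K,np.array([d['k1'],0,0,0.]) ).reshape(-1,2)
    R=np.array(d['R']);c=-R.T@np.array(d['t']); r=np.c_[p,np.ones(len(p))]@R
    return c+r*((z-c[2])/r[:,2])[:,None]
def proj(d,X):
    K=np.array([[d['fx'],0,d['cx']],[0,d['fy'],d['cy']],[0,0,1.]])
    return cv2.projectPoints(np.array(X,float).reshape(-1,1,3),cv2.Rodrigues(np.array(d['R']))[0],np.array(d['t'],float),K,np.array([d['k1'],0,0,0.]))[0].reshape(-1,2)
E
python3 - <<'E'
from h import *
for n in('top','scene'): d=snap(n,n); print(-np.array(d['R']).T@np.array(d['t']))
print(manip.state(), manip.nose_length)
E
```

```text
pics
[0.35951665 0.01009123 1.3926942 ]
[ 1.02884448 -0.49161967  0.71957429]
{'time': 0.1, 'joint_pos': array([-1.22602389e+00,  5.32936633e-02,  1.61419397e+00, -1.53949089e-05,
        1.47599722e+00, -1.18993071e-01]), 'joint_vel': array([-0.00094096, -0.00110496, -0.00335023, -0.00119314, -0.0004226 ,
       -0.0004939 ]), 'joint_efforts': array([-3.72502745e-04, -3.94902992e+01, -3.71364141e+01, -1.16494130e-04,
        3.92574730e-03, -4.86295676e-06]), 'tool_pos': array([ 0.27938679, -0.55845969,  0.24416191]), 'tool_rot': array([-9.39213516e-04,  9.73234839e-01,  2.29810908e-01, -1.14191517e-04]), 'contact_force': array([0.5803475 , 0.30073787, 0.37634055]), 'ft_torque': array([-0.01715976, -0.03868815,  0.01234912]), 'grasp_force': 0.0, 'gripper_width': 0.9975748975170524} 0.014
```

View pics/top.png

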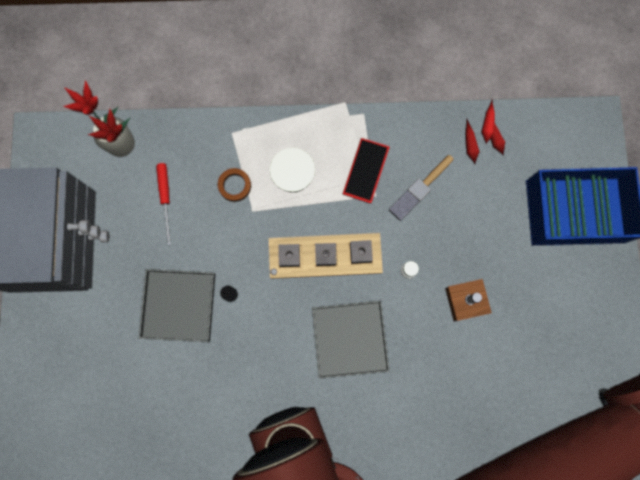

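View pics/scene.png

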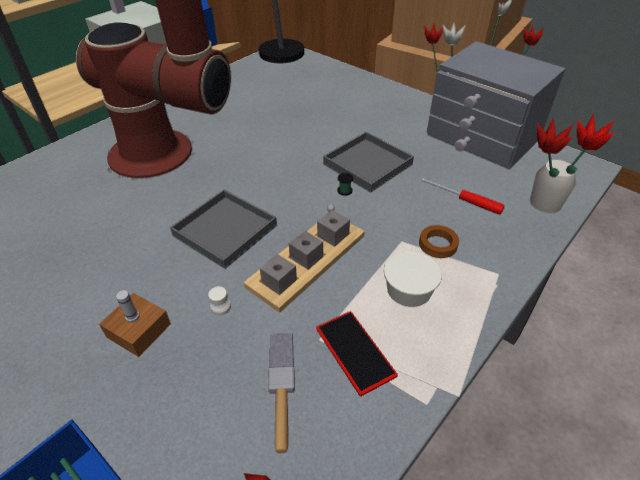

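Top view: gauge at (474,298) on its brown stand (469,300). The rack is at (325,255), with the stud at (273,271) and feet at (289,254), (325,254) and (361,251). Candidate trays are at (178,305) and (350,338). The left one (178,305) has the larger y, so it's the one meant.

```bash
python3 - <<'E'
from h import *
d=load('top'); im=d['image']; hsv=cv2.cvtColor(im,cv2.COLOR_RGB2HSV)
def big(m,x0,y0,x1,y1):
    k=np.zeros_like(m);k[y0:y1,x0:x1]=m[y0:y1,x0:x1]
    c=max(cv2.findContours(k,cv2.RETR_EXTERNAL,cv2.CHAIN_APPROX_NONE)[0],key=cv2.contourArea);return c
def rect(c,z,n):
    p=cast(d,c.reshape(-1,2),z)[:,:2]; r=cv2.minAreaRect((p*1000).astype(np.float32)); print(n,np.round(r[0],1),np.round(r[1],1),round(r[2],2)); 
wood=cv2.inRange(hsv,(8,60,60),(30,255,255))
rect(big(wood,255,225,395,290),.016,'rack'); rect(big(wood,435,270,505,330),.04,'stand')
g=im.astype(int); foot=((g.max(2)<125)&(g.max(2)-g.min(2)<25)).astype(np.uint8)*255
for n,(x0,x1) in enumerate([(274,304),(311,341),(346,377)]): rect(big(foot,x0,236,x1,270),.053,'foot%d'%n)
# tray: darker rim outline
L=cv2.cvtColor(im,cv2.COLOR_RGB2HSV); print(im[305,178],im[305,120],im[298,474],im[254,325])
t=((cv2.absdiff(im,np.full_like(im,im[305,178])).max(2)<22)).astype(np.uint8)*255
rect(big(t,130,260,225,350),.013,'trayL'); rect(big(t,300,290,400,385),.013,'trayR')
print('gaugehead',cast(d,[(476,297)],.102))
print('trayrim',cast(d,[(146,270),(215,272),(211,342),(140,338)],.026))
cv2.imwrite('pics/c.png',np.vstack([cv2.resize(im[260:350,130:230,::-1],(600,400)),]))
E
```

```text
rack [566.6 -13.8] [ 94.6 260.7] 1.34
stand [ 454.2 -336.3] [79.8 82.3] 11.5
foot0 [561.3  68.5] [41.1 46.1] 88.86
foot1 [561.4 -15.7] [40.9 46. ] 88.55
foot2 [566.1 -94.1] [47.9 45. ] 2.7
[108 111 108] [130 138 139] [183 187 196] [109 108 106]
trayL [459.6 331.9] [171.6 166.6] 85.7
trayR [372.6 -65.7] [166.7 166.6] 4.33
gaugehead [[ 0.45432349 -0.33560203  0.102     ]]
trayrim [[0.54071883 0.40172638 0.026     ]
 [0.53206972 0.24157713 0.026     ]
 [0.37253596 0.24993791 0.026     ]
 [0.3853609  0.41153403 0.026     ]]
```

View pics/c.png

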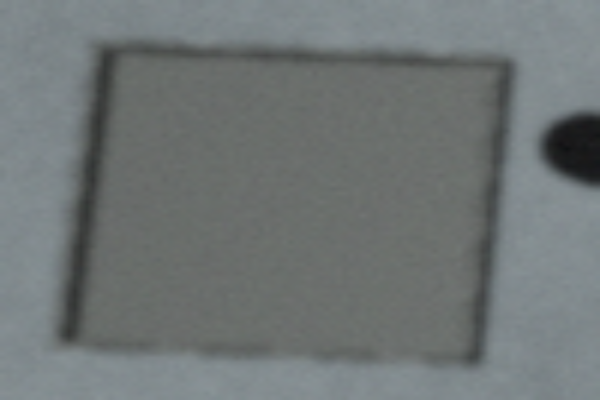

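Zoomed crop: the left candidate is an open grey tray with walls all round and the wire spool to its right, so it is the reject tray (centre ≈ 0.458, 0.327). Next I move over the gauge and turn the tool so that it closes along the rack's x axis.

Request:
{"fn": "play_rows", "kwargs": {"commands": [[36, -17, 0, 0, 0, 0], [36, -17, 0, 0, 0, 0], [36, -17, 0, 0, 0, 0], [36, -17, 0, 0, 0, 0], [36, -17, 0, 0, 0, 0]]}}

```text
time: 0.52
tool_pos: [0.4031, -0.4007, 0.2447]
tool_rot: [-0.0, 0.973, 0.23, -0.0]
contact_force: [0.8, -0.8, -0.9]
gripper_width: 1.0
grasp_force: 0.0
```

Request:
{"fn": "play_rows", "kwargs": {"commands": [[36, -17, 0, 0, 0, 0], [36, -17, 0, 0, 0, 0], [0, 0, 0, 0, 0, -7.16], [0, 0, 0, 0, 0, -7.16], [0, 0, 0, 0, 0, -7.16]]}}

```text
time: 0.93
tool_pos: [0.4521, -0.3386, 0.2447]
tool_rot: [-0.0, 0.912, 0.411, -0.0]
contact_force: [-0.8, -0.3, 0.1]
gripper_width: 0.997
grasp_force: 0.0
```

Request:
{"fn": "play_rows", "kwargs": {"commands": [[0, 0, 0, 0, 0, -7.16], [0, 0, 0, 0, 0, -7.16], [0, 0, 0, 0, 0, -7.16], [0, 0, 0, 0, 0, -7.16], [0, 0, 0, 0, 0, -7.16]]}}

```text
time: 1.35
tool_pos: [0.4515, -0.3395, 0.2446]
tool_rot: [-0.001, 0.742, 0.67, -0.0]
contact_force: [0.0, -0.0, -0.0]
gripper_width: 1.0
grasp_force: 0.0
```

Request:
{"fn": "play_rows", "kwargs": {"commands": [[0, 0, 0, 0, 0, -7.16], [0, 0, 0, 0, 0, 0], [0, 0, 0, 0, 0, 0]]}}

```text
time: 1.6
tool_pos: [0.4515, -0.3396, 0.2448]
tool_rot: [-0.0, 0.702, 0.712, -0.0]
contact_force: [0.7, -0.5, -0.2]
gripper_width: 0.994
grasp_force: 0.0
```

```bash
python3 - <<'E'
from h import *
d=snap('wrist','w1'); s=manip.state(); print(s['time'],s['tool_pos'],s['joint_pos'],s['contact_force']); q=s['tool_rot']
R=Ro.from_quat([q[1],q[2],q[3],q[0]]).as_matrix();print(R.round(4)); print(d['mount']);print(proj(d,[[.454,-.336,.102],[.454,-.336,.04]]))
E
```

```text
1.65 [ 0.45159846 -0.33966482  0.24493229] [-7.76548811e-01 -8.90899346e-02  1.75347338e+00 -1.99830461e-05
  1.47782677e+00 -7.91245884e-01] [-0.02894645 -0.08786487  0.33353172]
[[-1.470e-02  9.999e-01 -5.000e-04]
 [ 9.999e-01  1.470e-02  4.000e-04]
 [ 4.000e-04 -4.000e-04 -1.000e+00]]
[[ 1.01942485e-03 -9.61002139e-01 -2.76539056e-01  7.00346088e-02]
 [ 9.99999400e-01  1.09040084e-03 -1.02890743e-04  5.16547375e-04]
 [ 4.00416645e-04 -2.76538786e-01  9.61002674e-01 -1.29039480e-01]
 [ 0.00000000e+00  0.00000000e+00  0.00000000e+00  1.00000000e+00]]
[[318.7269369  231.14645547]
 [318.3263255  216.11823305]]
```

View pics/w1.png

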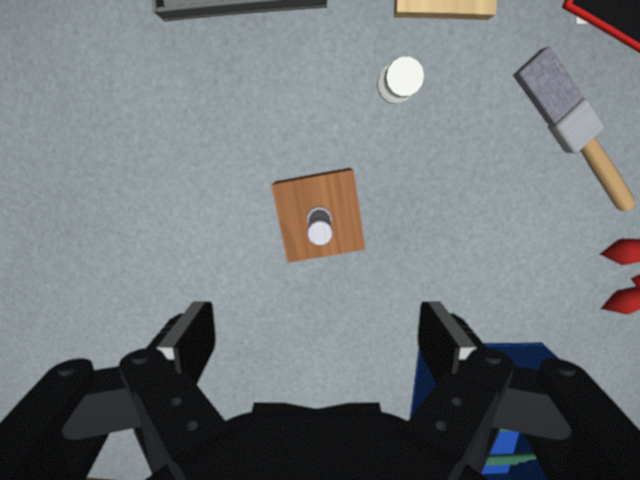

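Wrist view: gauge head at (319,232), stand top centred near (319,215). Jaws open at the bottom and clear of everything.

```bash
python3 - <<'E'
from h import *
d=load('w1'); im=d['image']; hsv=cv2.cvtColor(im,cv2.COLOR_RGB2HSV)
m=(im.min(2)>165).astype(np.uint8); m[:,:290]=0;m[:,350:]=0;m[:200]=0;m[260:]=0
c=max(cv2.findContours(m,cv2.RETR_EXTERNAL,cv2.CHAIN_APPROX_NONE)[0],key=cv2.contourArea); (u,v),r=cv2.minEnclosingCircle(c); print(u,v,r, im[232,319])
X=cast(d,[(u,v)],.102)[0]
w=cv2.inRange(hsv,(3,90,70),(20,255,255)); w[:160]=0;w[270:]=0;w[:,:265]=0;w[:,375:]=0
c=max(cv2.findContours(w,cv2.RETR_EXTERNAL,cv2.CHAIN_APPROX_NONE)[0],key=cv2.contourArea)
r=cv2.minAreaRect((cast(d,c.reshape(-1,2),.04)[:,:2]*1000).astype(np.float32)); print('stand',r); print('gauge',X)
s=manip.state();print('to go y(toolx),x(tooly)',(X-s['tool_pos'])[[1,0]]*1000)
E
```

```text
319.564208984375 233.087158203125 11.801031112670898 [216 219 227]
stand ((454.43096923828125, -336.3916931152344), (78.76490783691406, 81.11689758300781), 10.957406997680664)
gauge [ 0.45470442 -0.33760147  0.102     ]
to go y(toolx),x(tooly) [2.06335149 3.10596129]
```

Request:
{"fn": "play_rows", "kwargs": {"commands": [[2.5, 3, 36, 0, 0, 0], [0, 0, 40, 0, 0, 0], [0, 0, 40, 0, 0, 0], [0, 0, 40, 0, 0, 0], [0, 0, 20, 0, 0, 0]]}}

```text
time: 2.07
tool_pos: [0.4521, -0.3347, 0.0636]
tool_rot: [-0.004, 0.702, 0.712, -0.0]
contact_force: [-0.3, 1.0, -0.3]
gripper_width: 0.998
grasp_force: 0.0
```

Request:
{"fn": "play_rows", "kwargs": {"commands": [[0, 0, 0, 0, 0, 0], [0, 0, 0, 0, 0, 0]]}}

```text
time: 2.23
tool_pos: [0.454, -0.3366, 0.0682]
tool_rot: [-0.001, 0.701, 0.713, -0.0]
contact_force: [-0.2, 0.5, 0.9]
gripper_width: 0.997
grasp_force: 0.0
```

Request:
{"fn": "play_rows", "kwargs": {"commands": [[0, 0, 0, 0, 0, 0], [0, 0, 0, 0, 0, 0], [0, 0, 0, 0, 0, 0], [0, 0, 0, 0, 0, 0], [0, 0, 0, 0, 0, 0]], "hand": 0}}

```text
time: 2.65
tool_pos: [0.4553, -0.3378, 0.0706]
tool_rot: [0.001, 0.701, 0.713, -0.0]
contact_force: [-1.0, 0.5, 0.8]
gripper_width: 0.296
grasp_force: 0.0
```

Request:
{"fn": "play_rows", "kwargs": {"commands": [[0, 0, 0, 0, 0, 0], [0, 0, 0, 0, 0, 0], [0, 0, 0, 0, 0, 0], [0, 0, 0, 0, 0, 0], [0, 0, 0, 0, 0, 0]]}}

```text
time: 3.07
tool_pos: [0.4551, -0.3377, 0.0704]
tool_rot: [0.001, 0.701, 0.713, -0.0]
contact_force: [-1.1, 1.2, 5.7]
gripper_width: 0.218
grasp_force: 58.5
```

Request:
{"fn": "play_rows", "kwargs": {"commands": [[0, 0, -15, 0, 0, 0], [0, 0, -30, 0, 0, 0], [0, 0, -35, 0, 0, 0], [0, 0, -20, 0, 0, 0], [0, 0, -5, 0, 0, 0]]}}

```text
time: 3.48
tool_pos: [0.4564, -0.3388, 0.179]
tool_rot: [0.004, 0.701, 0.713, 0.0]
contact_force: [0.1, -0.6, -0.3]
gripper_width: 0.216
grasp_force: 59.7
```

Request:
{"fn": "play_rows", "kwargs": {"commands": [[22, 14, 0, 0, 0, 0], [36, 23, 0, 0, 0, 0], [36, 23, 0, 0, 0, 0], [36, 23, 0, 0, 0, 0], [30, 20, 0, 0, 0, 0]]}}

```text
time: 3.9
tool_pos: [0.553, -0.1755, 0.172]
tool_rot: [-0.001, 0.701, 0.713, -0.0]
contact_force: [1.3, -0.1, -2.0]
gripper_width: 0.221
grasp_force: 59.7
```

Request:
{"fn": "play_rows", "kwargs": {"commands": [[16, 10, 0, 0, 0, -0.5], [0, 0, 0, 0, 0, 0], [0, 0, 0, 0, 0, 0], [0, 0, 0, 0, 0, 0], [0, 0, 0, 0, 0, 0]]}}

```text
time: 4.32
tool_pos: [0.562, -0.1628, 0.1734]
tool_rot: [-0.001, 0.698, 0.716, -0.0]
contact_force: [-0.2, 0.1, -0.7]
gripper_width: 0.214
grasp_force: 59.7
```

```bash
python3 - <<'E'
from h import *
d=snap('wrist','w2'); s=manip.state(); print(s['time'],s['tool_pos'],s['joint_vel'].round(3),s['contact_force'],d['fx'])
q=s['tool_rot'];R=Ro.from_quat([q[1],q[2],q[3],q[0]]).as_matrix();print(R.round(4))
p=s['tool_pos']; print(proj(d,[p+R[:,2]*.057,[.564,-.095,.053],[.566,-.014,.053],[.567,.068,.053]]))
E
```

```text
4.3667 [ 0.56215952 -0.16294244  0.17363761] [ 0.    -0.003 -0.008  0.003  0.002  0.001] [ 0.49208656 -0.43273784 -1.43093248] 346.851654134859
[[-2.460e-02  9.997e-01 -1.000e-03]
 [ 9.997e-01  2.460e-02  2.000e-04]
 [ 2.000e-04 -9.000e-04 -1.000e+00]]
[[ 315.45118748  273.27655269]
 [ 320.98605137  149.32700968]
 [ 327.69038541   22.00921044]
 [ 333.32293865 -116.41061879]]
```

View pics/w2.png

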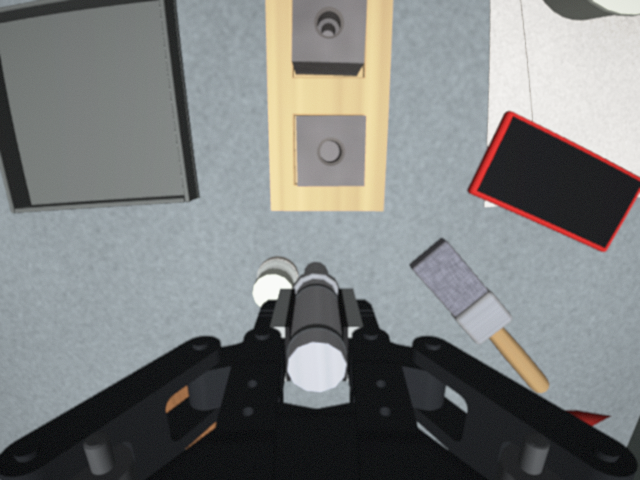

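Wrist view: gauge held upright with its pin tip at about (316,266). Foot 3's socket is at (330,151) and foot 2's at (328,22). I move on to see feet 1 and 2 close up.

Request:
{"fn": "play_rows", "kwargs": {"commands": [[20, 1, 0, 0, 0, 0], [36, 2, 0, 0, 0, 0], [36, 2, 0, 0, 0, 0], [36, 2, 0, 0, 0, 0], [20, 1, 0, 0, 0, 0]]}}

```text
time: 4.78
tool_pos: [0.5665, -0.012, 0.1742]
tool_rot: [-0.0, 0.698, 0.716, 0.0]
contact_force: [-0.2, 0.7, -1.3]
gripper_width: 0.215
grasp_force: 59.7
```

Request:
{"fn": "play_rows", "kwargs": {"commands": [[5, 0, 0, 0, 0, 0], [0, 0, 0, 0, 0, 0], [0, 0, 0, 0, 0, 0], [0, 0, 0, 0, 0, 0]]}}

```text
time: 5.12
tool_pos: [0.5669, -0.0104, 0.1743]
tool_rot: [0.0, 0.698, 0.716, -0.0]
contact_force: [-0.7, 0.2, -1.4]
gripper_width: 0.222
grasp_force: 59.7
```

```bash
python3 - <<'E'
from h import *
d=snap('wrist','w3'); s=manip.state(); print(s['time'],s['tool_pos'])
a=load('w2')['image']
# crops: tip (w2), foot3 (w2), foot1 (w3) 
def cr(im,u,v,h=32): return cv2.resize(im[v-h:v+h,u-h:u+h,::-1],(260,260),interpolation=cv2.INTER_CUBIC)
uv=proj(d,[[.566,.068,.053]])[0].astype(int); print(uv)
cv2.imwrite('pics/c3.png',np.hstack([cr(a,316,270),cr(a,330,151),cr(d['image'],*uv)]))
E
```

```text
5.1667 [ 0.56691272 -0.01038855  0.17433208]
[316 133]
```

View pics/c3.png

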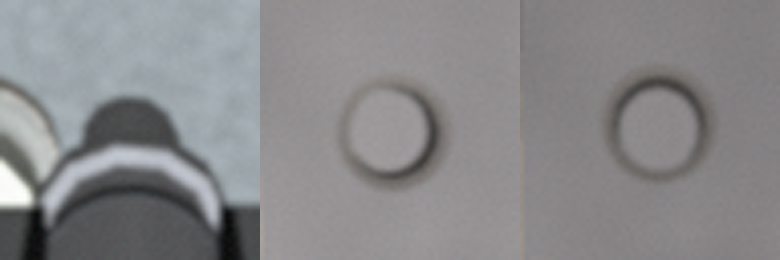

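Crops: the pin tip is centred at u≈316.3, with its far rim at v≈262 in w2. The socket mouths are at about (330.4,152) for foot 3 in w2 and (318.5,132) for foot 1 in w3.

```bash
cat >> h.py <<'E'
def mouth(d,g,z=.053):
    u,v=proj(d,[[g[0],g[1],z]])[0].round().astype(int); im=cv2.cvtColor(d['image'],cv2.COLOR_RGB2GRAY).astype(float)
    h=20; u0,v0=u-h,v-h; p=cv2.resize(im[v0:v+h,u0:u+h],None,fx=8,fy=8,interpolation=cv2.INTER_CUBIC)
    A=np.array([[1,x,y] for x in(0,1) for y in (0,1)]); p=cv2.GaussianBlur(p,(9,9),0)
    m=np.abs(p-np.median(p))>6
    m=cv2.morphologyEx(m.astype(np.uint8),cv2.MORPH_OPEN,np.ones((5,5)))
    c=cv2.convexHull(max(cv2.findContours(m,cv2.RETR_EXTERNAL,cv2.CHAIN_APPROX_NONE)[0],key=cv2.contourArea))
    q=(c.reshape(-1,2)+.5)/8-.5+[u0,v0]; X=cast(d,q,z)[:,:2]; C,r=cv2.minEnclosingCircle((X*1000).astype(np.float32))
    e=(X*1000); bb=(e.min(0)+e.max(0))/2
    print('mouth',np.round(C,1),'r',round(r,1),'bbox',bb.round(1),np.ptp(e,0).round(1)); return bb/1000
E
python3 - <<'E'
from h import *
a=load('w2');b=load('w3')
mouth(a,[.566,-.095]);mouth(a,[.566,-.014]);mouth(b,[.567,.068])
# nominal tip silhouette in w2
R=np.array([[-.0246,.9997,-.001],[.9997,.0246,.0002],[.0002,-.0009,-1]]); p=np.array([.56216,-.16294,.17364])
th=np.linspace(0,2*np.pi,180)
for r,zz in((7,.0558),(5.8,.057)):
  Q=proj(a,[p+R@[r/1e3*np.cos(t),r/1e3*np.sin(t),zz] for t in th]); print(Q.min(0),Q.max(0))
E
```

```text
mouth [570.9 -96.2] r 10.4 bbox [570.3 -96.5] [19.3 19.8]
mouth [566.3 -14.3] r 9.6 bbox [566.4 -14.2] [18.7 18.7]
mouth [566.7  69.5] r 10.2 bbox [566.7  69.3] [20.4 19.7]
[303.1116439 262.3459837] [327.77373738 285.45983203]
[305.2899601  263.66618048] [325.60571283 282.71936034]
```

Request:
{"fn": "play_rows", "kwargs": {"commands": [[20, 0.3, 0, 0, 0, 0], [30, 0.5, 0, 0, 0, 0], [20, 0.3, 0, 0, 0, 0], [9.5, 0.2, 10, 0, 0, 0], [0, 0, 20, 0, 0, 0]]}}

```text
time: 5.58
tool_pos: [0.5683, 0.0713, 0.1467]
tool_rot: [0.002, 0.697, 0.717, 0.002]
contact_force: [1.4, -0.5, -0.7]
gripper_width: 0.219
grasp_force: 59.7
```

Request:
{"fn": "play_rows", "kwargs": {"commands": [[0, 0, 15, 0, 0, 0], [0, 0, 10, 0, 0, 0], [0, 0, 0, 0, 0, 0], [0, 0, 0, 0, 0, 0], [0, 0, 0, 0, 0, 0]]}}

```text
time: 6.0
tool_pos: [0.5667, 0.0701, 0.1201]
tool_rot: [0.001, 0.698, 0.716, 0.0]
contact_force: [0.4, -0.3, -0.9]
gripper_width: 0.218
grasp_force: 59.7
```

```bash
cat > st.py <<'E'
from h import *
s=manip.state(); q=s['tool_rot'];R=Ro.from_quat([q[1],q[2],q[3],q[0]]).as_matrix();print(s['time'],(s['tool_pos']*1000).round(2),'tip',((s['tool_pos']+R[:,2]*.057)*1000).round(2),s['contact_force'].round(1)); print(R.round(4)[:2])
E
python3 st.py
```

```text
6.0 [566.75  70.1  120.08] tip [566.82  70.09  63.08] [ 0.4 -0.3 -0.9]
[[-2.560e-02  9.997e-01  1.300e-03]
 [ 9.997e-01  2.560e-02 -2.000e-04]]
```

Request:
{"fn": "play_rows", "kwargs": {"commands": [[-1, -0.5, 4, 0, 0, 0], [0, 0, 3, 0, 0, 0], [0, 0, 3, 0, 0, 0], [0, 0, 3, 0, 0, 0], [0, 0, 3, 0, 0, 0]]}}

```text
time: 6.42
tool_pos: [0.5657, 0.0697, 0.1032]
tool_rot: [0.0, 0.698, 0.716, 0.0]
contact_force: [0.8, 0.9, -0.7]
gripper_width: 0.216
grasp_force: 59.7
```

Request:
{"fn": "play_rows", "kwargs": {"commands": [[0, 0, 2, 0, 0, 0], [0, 0, 2, 0, 0, 0], [0, 0, 0, 0, 0, 0]]}}

```text
time: 6.67
tool_pos: [0.5656, 0.0697, 0.0989]
tool_rot: [0.0, 0.698, 0.716, -0.0]
contact_force: [1.6, -0.3, -1.1]
gripper_width: 0.221
grasp_force: 59.7
```

```bash
python3 st.py
```

```text
6.6667 [565.61  69.67  98.91] tip [565.62  69.67  41.91] [ 1.6 -0.3 -1.1]
[[-2.650e-02  9.996e-01  1.000e-04]
 [ 9.996e-01  2.650e-02 -1.000e-04]]
```

Request:
{"fn": "play_rows", "kwargs": {"commands": [[0, 0, 2, 0, 0, 0], [0, 0, 2, 0, 0, 0], [0, 0, 1, 0, 0, 0], [0, 0, 1, 0, 0, 0], [0, 0, 1, 0, 0, 0]]}}

```text
time: 7.08
tool_pos: [0.5657, 0.0697, 0.0924]
tool_rot: [0.0, 0.698, 0.716, 0.0]
contact_force: [0.5, -0.2, -1.0]
gripper_width: 0.216
grasp_force: 59.7
```

Request:
{"fn": "play_rows", "kwargs": {"commands": [[0, 0, 2, 0, 0, 0], [0, 0, 2, 0, 0, 0], [0, 0, 1, 0, 0, 0], [0, 0, 1, 0, 0, 0], [0, 0, 1, 0, 0, 0]]}}

```text
time: 7.5
tool_pos: [0.5657, 0.0697, 0.0853]
tool_rot: [0.0, 0.698, 0.716, 0.0]
contact_force: [0.5, -0.7, -0.2]
gripper_width: 0.214
grasp_force: 59.7
```

Request:
{"fn": "play_rows", "kwargs": {"commands": [[0, 0, 0.7, 0, 0, 0], [0, 0, 0.7, 0, 0, 0], [0, 0, 0, 0, 0, 0]]}}

```text
time: 7.75
tool_pos: [0.5656, 0.0697, 0.0838]
tool_rot: [0.0, 0.698, 0.716, 0.0]
contact_force: [2.2, -0.4, -1.4]
gripper_width: 0.219
grasp_force: 59.7
```

Request:
{"fn": "play_rows", "kwargs": {"commands": [[0, 0, 0.7, 0, 0, 0], [0, 0, 0.7, 0, 0, 0], [0, 0, 0, 0, 0, 0]]}}

```text
time: 8.0
tool_pos: [0.5658, 0.0697, 0.0835]
tool_rot: [-0.0, 0.698, 0.716, -0.0]
contact_force: [-1.5, -0.6, 5.3]
gripper_width: 0.217
grasp_force: 60.5
```

Foot 1 is sound: the collar seated at TCP z 83.5 mm with about 6 N. On to foot 2.

Request:
{"fn": "play_rows", "kwargs": {"commands": [[0, 0, -6, 0, 0, 0], [0, 0, -10, 0, 0, 0], [0, 0, -12, 0, 0, 0], [0, 0, -10, 0, 0, 0], [0, 0, -4, 0, 0, 0]]}}

```text
time: 8.42
tool_pos: [0.5668, 0.0698, 0.1274]
tool_rot: [0.001, 0.698, 0.716, 0.001]
contact_force: [0.6, 0.2, -1.4]
gripper_width: 0.219
grasp_force: 59.9
```

Request:
{"fn": "play_rows", "kwargs": {"commands": [[-15, -0.4, 0, 0, 0, 0], [-28, -0.8, 0, 0, 0, 0], [-25, -0.7, 0, 0, 0, 0], [-12, -0.3, 0, 0, 0, 0], [-3.9, -0.1, 0, 0, 0, 0]]}}

```text
time: 8.83
tool_pos: [0.5656, -0.0159, 0.125]
tool_rot: [0.0, 0.699, 0.716, 0.0]
contact_force: [-0.0, -0.2, -0.8]
gripper_width: 0.216
grasp_force: 59.9
```

Request:
{"fn": "play_rows", "kwargs": {"commands": [[0, 0, 0, 0, 0, 0], [0, 0, 0, 0, 0, 0], [0, 0, 0, 0, 0, 0], [0, 0, 0, 0, 0, 0]]}}

```text
time: 9.17
tool_pos: [0.5654, -0.0133, 0.1244]
tool_rot: [-0.0, 0.697, 0.717, 0.0]
contact_force: [-0.9, 0.4, -1.1]
gripper_width: 0.22
grasp_force: 59.9
```

```bash
python3 st.py
```

```text
9.1667 [565.43 -13.27 124.44] tip [565.42 -13.25  67.44] [-0.9  0.4 -1.1]
[[-2.760e-02  9.996e-01 -2.000e-04]
 [ 9.996e-01  2.760e-02  3.000e-04]]
```

Request:
{"fn": "play_rows", "kwargs": {"commands": [[-0.9, 0.3, 6, 0, 0, 0], [0, 0, 4, 0, 0, 0], [0, 0, 3, 0, 0, 0], [0, 0, 3, 0, 0, 0], [0, 0, 3, 0, 0, 0]]}}

```text
time: 9.58
tool_pos: [0.5658, -0.015, 0.1051]
tool_rot: [-0.0, 0.698, 0.716, 0.0]
contact_force: [1.3, 0.2, -1.4]
gripper_width: 0.219
grasp_force: 59.9
```

Request:
{"fn": "play_rows", "kwargs": {"commands": [[0, 0, 2, 0, 0, 0], [0, 0, 2, 0, 0, 0], [0, 0, 1, 0, 0, 0], [0, 0, 0, 0, 0, 0]]}}

```text
time: 9.92
tool_pos: [0.5658, -0.0151, 0.1003]
tool_rot: [-0.0, 0.698, 0.716, 0.0]
contact_force: [1.2, 1.5, -1.6]
gripper_width: 0.217
grasp_force: 59.9
```

Request:
{"fn": "play_rows", "kwargs": {"commands": [[0, 0, 1, 0, 0, 0], [0, 0, 1, 0, 0, 0], [0, 0, 1, 0, 0, 0], [0, 0, 1, 0, 0, 0], [0, 0, 0, 0, 0, 0]]}}

```text
time: 10.33
tool_pos: [0.5659, -0.0151, 0.0964]
tool_rot: [0.0, 0.698, 0.716, 0.0]
contact_force: [1.1, -0.3, -1.2]
gripper_width: 0.217
grasp_force: 59.9
```

Request:
{"fn": "play_rows", "kwargs": {"commands": [[0, 0, 0.7, 0, 0, 0], [0, 0, 0.7, 0, 0, 0], [0, 0, 0.7, 0, 0, 0], [0, 0, 0, 0, 0, 0]]}}

```text
time: 10.67
tool_pos: [0.5661, -0.0152, 0.0953]
tool_rot: [0.0, 0.698, 0.716, 0.0]
contact_force: [-2.0, 0.2, 4.3]
gripper_width: 0.221
grasp_force: 60.5
```

Request:
{"fn": "play_rows", "kwargs": {"commands": [[0, 0, 0.7, 0, 0, 0], [0, 0, 0.4, 0, 0, 0], [0, 0, 0, 0, 0, 0]]}}

```text
time: 10.92
tool_pos: [0.5662, -0.0152, 0.0952]
tool_rot: [0.0, 0.698, 0.716, 0.0]
contact_force: [-3.4, 2.0, 9.8]
gripper_width: 0.221
grasp_force: 61.1
```

Foot 2 is faulty: the pin stopped 16 mm in, at TCP z 95.2 mm. On to foot 3.

Request:
{"fn": "play_rows", "kwargs": {"commands": [[0, 0, -5, 0, 0, 0], [0, 0, -9, 0, 0, 0], [0, 0, -9, 0, 0, 0], [0, 0, -6, 0, 0, 0], [0, 0, -3, 0, 0, 0]]}}

```text
time: 11.33
tool_pos: [0.5665, -0.0153, 0.1269]
tool_rot: [0.001, 0.698, 0.716, 0.001]
contact_force: [0.2, 0.0, -1.2]
gripper_width: 0.217
grasp_force: 59.7
```

Request:
{"fn": "play_rows", "kwargs": {"commands": [[-15, 0.3, 0, 0, 0, 0], [-27, 0.5, 0, 0, 0, 0], [-24, 0.4, 0, 0, 0, 0], [-12, 0.2, 0, 0, 0, 0], [-3.4, 0.1, 0, 0, 0, 0]]}}

```text
time: 11.75
tool_pos: [0.5695, -0.0981, 0.1254]
tool_rot: [0.0, 0.699, 0.716, -0.0]
contact_force: [-0.2, 0.3, -0.9]
gripper_width: 0.213
grasp_force: 59.7
```

Request:
{"fn": "play_rows", "kwargs": {"commands": [[0, 0, 0, 0, 0, 0], [0, 0, 0, 0, 0, 0], [0, 0, 0, 0, 0, 0], [0, 0, 0, 0, 0, 0]]}}

```text
time: 12.08
tool_pos: [0.5694, -0.0955, 0.1252]
tool_rot: [-0.0, 0.697, 0.717, 0.0]
contact_force: [0.4, 0.0, -0.7]
gripper_width: 0.219
grasp_force: 59.7
```

```bash
python3 st.py
```

```text
12.0833 [569.38 -95.46 125.19] tip [569.36 -95.44  68.19] [ 0.4  0.  -0.7]
[[-2.750e-02  9.996e-01 -3.000e-04]
 [ 9.996e-01  2.750e-02  4.000e-04]]
```

Request:
{"fn": "play_rows", "kwargs": {"commands": [[-0.8, 0.4, 6, 0, 0, 0], [0, 0, 5, 0, 0, 0], [0, 0, 3, 0, 0, 0], [0, 0, 3, 0, 0, 0], [0, 0, 3, 0, 0, 0]]}}

```text
time: 12.5
tool_pos: [0.57, -0.0971, 0.1049]
tool_rot: [-0.0, 0.698, 0.716, 0.0]
contact_force: [0.7, -0.1, -0.5]
gripper_width: 0.214
grasp_force: 60.0
```

Request:
{"fn": "play_rows", "kwargs": {"commands": [[0, 0, 2, 0, 0, 0], [0, 0, 2, 0, 0, 0], [0, 0, 1, 0, 0, 0], [0, 0, 0, 0, 0, 0]]}}

```text
time: 12.83
tool_pos: [0.5699, -0.0972, 0.1001]
tool_rot: [-0.0, 0.698, 0.716, 0.0]
contact_force: [1.3, 0.3, -2.2]
gripper_width: 0.215
grasp_force: 59.9
```

Request:
{"fn": "play_rows", "kwargs": {"commands": [[0, 0, 1, 0, 0, 0], [0, 0, 1, 0, 0, 0], [0, 0, 1, 0, 0, 0], [0, 0, 1, 0, 0, 0], [0, 0, 0, 0, 0, 0]]}}

```text
time: 13.25
tool_pos: [0.5699, -0.0972, 0.0962]
tool_rot: [0.0, 0.698, 0.716, 0.0]
contact_force: [1.4, 0.0, -1.3]
gripper_width: 0.217
grasp_force: 59.9
```

Request:
{"fn": "play_rows", "kwargs": {"commands": [[0, 0, 0.7, 0, 0, 0], [0, 0, 0.7, 0, 0, 0], [0, 0, 0.7, 0, 0, 0], [0, 0, 0, 0, 0, 0]]}}

```text
time: 13.58
tool_pos: [0.5699, -0.0972, 0.0941]
tool_rot: [0.0, 0.698, 0.716, 0.0]
contact_force: [1.7, 0.9, -0.1]
gripper_width: 0.216
grasp_force: 59.9
```

Past the fault depth; going on to the collar (expected at 83.4 mm).

Request:
{"fn": "play_rows", "kwargs": {"commands": [[0, 0, 2, 0, 0, 0], [0, 0, 2, 0, 0, 0], [0, 0, 2, 0, 0, 0], [0, 0, 1, 0, 0, 0], [0, 0, 1, 0, 0, 0]]}}

```text
time: 14.0
tool_pos: [0.5699, -0.0972, 0.086]
tool_rot: [0.0, 0.698, 0.716, 0.0]
contact_force: [1.9, 1.7, 0.3]
gripper_width: 0.215
grasp_force: 59.9
```

Request:
{"fn": "play_rows", "kwargs": {"commands": [[0, 0, 0.7, 0, 0, 0], [0, 0, 0.7, 0, 0, 0], [0, 0, 0.7, 0, 0, 0], [0, 0, 0, 0, 0, 0]]}}

```text
time: 14.33
tool_pos: [0.5699, -0.0972, 0.084]
tool_rot: [0.0, 0.698, 0.716, 0.0]
contact_force: [2.4, 0.8, -0.8]
gripper_width: 0.218
grasp_force: 59.9
```

Request:
{"fn": "play_rows", "kwargs": {"commands": [[0, 0, 0.7, 0, 0, 0], [0, 0, 0.7, 0, 0, 0], [0, 0, 0, 0, 0, 0]]}}

```text
time: 14.58
tool_pos: [0.57, -0.0973, 0.0835]
tool_rot: [-0.0, 0.698, 0.716, -0.0]
contact_force: [-0.9, 1.9, 4.5]
gripper_width: 0.219
grasp_force: 60.4
```

Foot 3 is sound. Returning the gauge to its stand.

Request:
{"fn": "play_rows", "kwargs": {"commands": [[0, 0, -7, 0, 0, 0], [0, 0, -12, 0, 0, 0], [0, 0, -16, 0, 0, 0], [0, 0, -16, 0, 0, 0], [0, 0, -8, 0, 0, 0]]}}

```text
time: 15.0
tool_pos: [0.5707, -0.0978, 0.1446]
tool_rot: [0.002, 0.698, 0.716, 0.0]
contact_force: [0.3, -0.1, -0.6]
gripper_width: 0.217
grasp_force: 59.8
```

Request:
{"fn": "play_rows", "kwargs": {"commands": [[-18, -9, 0, 0, 0, 0], [-35, -18, 0, 0, 0, 0], [-35, -18, 0, 0, 0, 0], [-35, -18, 0, 0, 0, 0], [-35, -18, 0, 0, 0, 0]]}}

```text
time: 15.42
tool_pos: [0.4919, -0.2586, 0.142]
tool_rot: [0.0, 0.697, 0.717, -0.0]
contact_force: [1.1, -0.6, -1.0]
gripper_width: 0.216
grasp_force: 59.8
```

Request:
{"fn": "play_rows", "kwargs": {"commands": [[-35, -18, 0, 0, 0, 0], [-25, -13, 0, 0, 0, 0], [-14, -7, 0, 0, 0, 0], [-5, -2.3, 0, 0, 0, 0], [0, 0, 0, 0, 0, 0]]}}

```text
time: 15.83
tool_pos: [0.4542, -0.3383, 0.1418]
tool_rot: [-0.0, 0.698, 0.716, -0.0]
contact_force: [0.5, -0.1, -2.2]
gripper_width: 0.216
grasp_force: 59.8
```

Request:
{"fn": "play_rows", "kwargs": {"commands": [[0, 0, 20, 0, 0, 0], [0, 0, 20, 0, 0, 0], [0, 0, 10, 0, 0, 0], [0, 0, 0, 0, 0, 0], [0, 0, 0, 0, 0, 0]]}}

```text
time: 16.25
tool_pos: [0.4551, -0.3363, 0.0914]
tool_rot: [-0.001, 0.697, 0.717, 0.0]
contact_force: [-0.1, 0.6, -0.5]
gripper_width: 0.216
grasp_force: 59.8
```

```bash
python3 st.py
```

```text
16.25 [ 455.05 -336.3    91.42] tip [ 454.99 -336.22   34.42] [-0.1  0.6 -0.5]
[[-0.0275  0.9996 -0.0011]
 [ 0.9996  0.0275  0.0014]]
```

Request:
{"fn": "play_rows", "kwargs": {"commands": [[-1, 0, 4, 0, 0, 0], [0, 0, 4, 0, 0, 0], [0, 0, 4, 0, 0, 0], [0, 0, 3, 0, 0, 0], [0, 0, 2, 0, 0, 0]]}}

```text
time: 16.67
tool_pos: [0.4548, -0.3382, 0.0743]
tool_rot: [-0.0, 0.698, 0.716, 0.0]
contact_force: [-0.8, 0.5, -1.1]
gripper_width: 0.219
grasp_force: 59.8
```

Request:
{"fn": "play_rows", "kwargs": {"commands": [[0, 0, 1, 0, 0, 0], [0, 0, 1, 0, 0, 0], [0, 0, 1, 0, 0, 0], [0, 0, 0.7, 0, 0, 0], [0, 0, 0, 0, 0, 0]]}}

```text
time: 17.08
tool_pos: [0.4549, -0.3384, 0.0709]
tool_rot: [-0.0, 0.698, 0.716, 0.0]
contact_force: [-0.2, -0.8, -0.9]
gripper_width: 0.216
grasp_force: 59.8
```

Request:
{"fn": "play_rows", "kwargs": {"commands": [[0, 0, 0.7, 0, 0, 0], [0, 0, 0.7, 0, 0, 0], [0, 0, 0, 0, 0, 0]]}}

```text
time: 17.33
tool_pos: [0.4551, -0.3386, 0.0705]
tool_rot: [0.0, 0.698, 0.716, -0.0]
contact_force: [-2.2, 0.5, 4.0]
gripper_width: 0.218
grasp_force: 60.4
```

Request:
{"fn": "play_rows", "kwargs": {"commands": [[0, 0, -1, 0, 0, 0], [0, 0, 0, 0, 0, 0], [0, 0, 0, 0, 0, 0], [0, 0, 0, 0, 0, 0], [0, 0, 0, 0, 0, 0]], "hand": 75}}

```text
time: 17.75
tool_pos: [0.4549, -0.3383, 0.0704]
tool_rot: [-0.0, 0.698, 0.716, 0.0]
contact_force: [-0.3, -0.0, 0.3]
gripper_width: 0.876
grasp_force: 0.0
```

Request:
{"fn": "play_rows", "kwargs": {"commands": [[0, 0, -10, 0, 0, 0], [0, 0, -25, 0, 0, 0], [0, 0, -35, 0, 0, 0], [0, 0, -30, 0, 0, 0], [0, 0, -10, 0, 0, 0]]}}

```text
time: 18.17
tool_pos: [0.457, -0.3403, 0.1873]
tool_rot: [0.005, 0.698, 0.716, 0.0]
contact_force: [0.1, -0.4, 0.8]
gripper_width: 0.873
grasp_force: 0.0
```

Request:
{"fn": "play_rows", "kwargs": {"commands": [[18, 7, 0, 0, 0, 0], [36, 13.4, 0, 0, 0, 0], [36, 13.4, 0, 0, 0, 0], [36, 13.4, 0, 0, 0, 0], [36, 13.4, 0, 0, 0, 0]]}}

```text
time: 18.58
tool_pos: [0.5113, -0.1733, 0.1806]
tool_rot: [-0.0, 0.698, 0.716, 0.0]
contact_force: [0.4, 0.9, -0.2]
gripper_width: 0.879
grasp_force: 0.0
```

Request:
{"fn": "play_rows", "kwargs": {"commands": [[36, 13.4, 0, 0, 0, 0], [36, 13.4, 0, 0, 0, 0], [20, 8, 0, 0, 0, 0], [0, 0, 0, 0, 0, 0], [0, 0, 0, 0, 0, 0]]}}

```text
time: 19.0
tool_pos: [0.5435, -0.081, 0.1804]
tool_rot: [-0.0, 0.697, 0.717, -0.0]
contact_force: [-0.3, -0.4, -0.0]
gripper_width: 0.883
grasp_force: 0.0
```

```bash
python3 - <<'E'
from h import *
d=snap('wrist','w4'); s=snap('scene','s4'); exec(open('st.py').read().split('\n',1)[1])
mouth(d,[.566,-.014])
im=d['image'][0:480,160:480,::-1]; sc=cv2.resize(load('s4')['image'][270:370,80:180,::-1],(400,400))
cv2.imwrite('pics/c4.png',np.hstack([im,np.vstack([sc,np.zeros((80,400,3),np.uint8)])]))
E
```

```text
19.1 [543.28 -82.55 180.44] tip [543.25 -82.57 123.44] [ 0.8 -0.4  0. ]
[[-2.600e-02  9.997e-01 -5.000e-04]
 [ 9.997e-01  2.600e-02 -4.000e-04]]
mouth [565.5 -14.6] r 10.1 bbox [565.5 -14.6] [19.7 19.3]
```

View pics/c4.png

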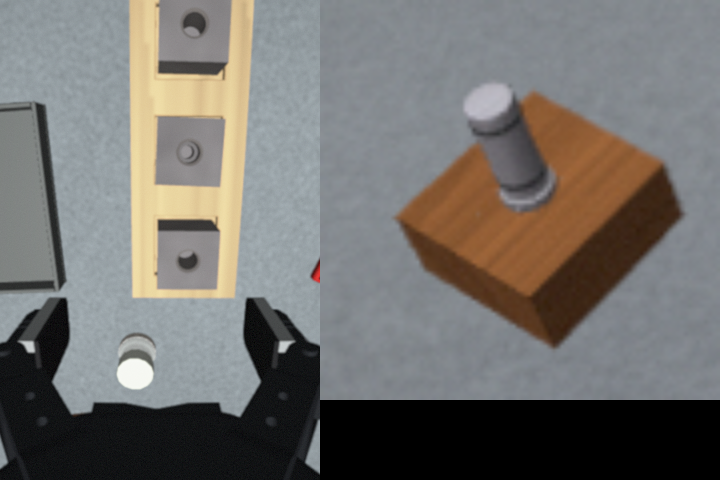

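Left: foot 2, with a visible step inside its socket, at (188,152) in the crop; feet 1 and 3 are in place. Right: the gauge is upright with its collar on the block. Now I fetch foot 2.

Request:
{"fn": "play_rows", "kwargs": {"commands": [[20, 7, 0, 0, 0, 0], [27, 10, 0, 0, 0, 0], [15, 6, 15, 0, 0, 0], [5, 1.5, 30, 0, 0, 0], [0, 0, 30, 0, 0, 0]]}}

```text
time: 19.52
tool_pos: [0.5679, -0.0148, 0.1066]
tool_rot: [0.002, 0.698, 0.716, 0.001]
contact_force: [0.8, -0.1, -0.6]
gripper_width: 0.878
grasp_force: 0.0
```

Request:
{"fn": "play_rows", "kwargs": {"commands": [[0, 0, 22, 0, 0, 0], [0, 0, 12, 0, 0, 0], [0, 0, 5, 0, 0, 0], [0, 0, 0, 0, 0, 0], [0, 0, 0, 0, 0, 0]]}}

```text
time: 19.93
tool_pos: [0.5672, -0.0152, 0.0679]
tool_rot: [0.001, 0.698, 0.716, 0.001]
contact_force: [-0.4, -0.7, 0.5]
gripper_width: 0.88
grasp_force: 0.0
```

```bash
python3 st.py
```

```text
19.9333 [567.19 -15.15  67.86] tip [567.29 -15.17  10.86] [-0.4 -0.7  0.5]
[[-2.530e-02  9.997e-01  1.800e-03]
 [ 9.997e-01  2.530e-02 -3.000e-04]]
```

Request:
{"fn": "play_rows", "kwargs": {"commands": [[0, -1, 12, 0, 0, 0], [0, 0, 11, 0, 0, 0], [0, 0, 6, 0, 0, 0], [0, 0, 2, 0, 0, 0], [0, 0, 0, 0, 0, 0]]}}

```text
time: 20.35
tool_pos: [0.5645, -0.0142, 0.0344]
tool_rot: [-0.001, 0.698, 0.716, -0.001]
contact_force: [0.3, 0.0, 0.3]
gripper_width: 0.879
grasp_force: 0.0
```

Request:
{"fn": "play_rows", "kwargs": {"commands": [[0, 0, 0, 0, 0, 0], [0, 0, 0, 0, 0, 0]], "hand": 56}}

```text
time: 20.52
tool_pos: [0.5657, -0.0144, 0.036]
tool_rot: [0.0, 0.698, 0.716, 0.0]
contact_force: [-0.3, -0.1, -0.4]
gripper_width: 0.663
grasp_force: 0.0
```

Request:
{"fn": "play_rows", "kwargs": {"commands": [[0, 0, 0, 0, 0, 0], [0, 0, 0, 0, 0, 0], [0, 0, 0, 0, 0, 0], [0, 0, 0, 0, 0, 0]], "hand": 30}}

```text
time: 20.85
tool_pos: [0.5661, -0.0144, 0.0365]
tool_rot: [0.001, 0.698, 0.716, 0.001]
contact_force: [-0.2, -0.3, 3.7]
gripper_width: 0.549
grasp_force: 63.0
```

Request:
{"fn": "play_rows", "kwargs": {"commands": [[0, 0, -5, 0, 0, 0], [0, 0, -12, 0, 0, 0], [0, 0, -22, 0, 0, 0], [0, 0, -25, 0, 0, 0], [0, 0, -16, 0, 0, 0]]}}

```text
time: 21.27
tool_pos: [0.5653, -0.0143, 0.1176]
tool_rot: [0.0, 0.698, 0.716, 0.0]
contact_force: [0.4, 0.4, -0.9]
gripper_width: 0.553
grasp_force: 64.1
```

Request:
{"fn": "play_rows", "kwargs": {"commands": [[0, 0, -5, 0, 0, 0], [0, 0, 0, 0, 0, 0], [0, 0, 0, 0, 0, 0]]}}

```text
time: 21.52
tool_pos: [0.5645, -0.0142, 0.1197]
tool_rot: [-0.001, 0.698, 0.716, -0.0]
contact_force: [0.7, 0.0, -3.2]
gripper_width: 0.552
grasp_force: 64.2
```

Request:
{"fn": "play_rows", "kwargs": {"commands": [[15, -4.3, 0, 0, 0, 0], [30, -8.5, 0, 0, 0, 0], [36, -10.2, 0, 0, 0, 0], [36, -10.2, 0, 0, 0, 0], [36, -10.2, 0, 0, 0, 0]]}}

```text
time: 21.93
tool_pos: [0.5156, 0.1384, 0.1182]
tool_rot: [-0.001, 0.698, 0.716, -0.002]
contact_force: [0.8, 0.1, -2.5]
gripper_width: 0.555
grasp_force: 64.1
```

Request:
{"fn": "play_rows", "kwargs": {"commands": [[36, -10.2, 0, 0, 0, 0], [36, -10.2, 0, 0, 0, 0], [36, -10.2, 0, 0, 0, 0], [34, -9.8, 0, 0, 0, 0], [28, -8, 0, 0, 0, 0]]}}

```text
time: 22.35
tool_pos: [0.4624, 0.3076, 0.1182]
tool_rot: [-0.001, 0.697, 0.717, -0.002]
contact_force: [0.4, 0.5, -1.3]
gripper_width: 0.549
grasp_force: 64.1
```

Request:
{"fn": "play_rows", "kwargs": {"commands": [[16, -4.5, 0, 0, 0, 0], [6, -1.5, 0, 0, 0, 0], [0, 0, 0, 0, 0, 0], [0, 0, 0, 0, 0, 0], [0, 0, 0, 0, 0, 0]]}}

```text
time: 22.77
tool_pos: [0.4584, 0.3267, 0.1197]
tool_rot: [-0.0, 0.698, 0.716, -0.001]
contact_force: [-0.9, -1.0, -2.6]
gripper_width: 0.549
grasp_force: 64.1
```

```bash
python3 - <<'E'
from h import *
exec(open('st.py').read().split('\n',1)[1]); d=snap('wrist','w5')
print(proj(d,[[.458,.327,.004]]))
E
```

```text
22.7667 [458.41 326.7  119.72] tip [458.34 326.63  62.72] [-0.9 -1.  -2.6]
[[-0.0253  0.9997 -0.0013]
 [ 0.9997  0.0252 -0.0012]]
[[315.07505406 243.99511302]]
```

View pics/w5.png

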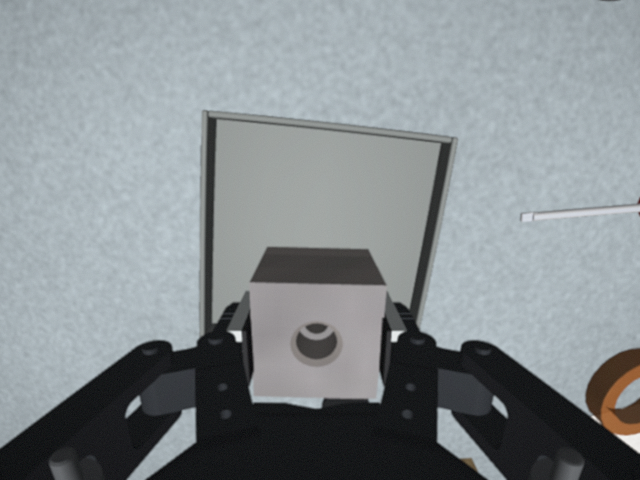

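Wrist view: the foot is held level at (317,340), over the middle of the left tray (far corners at (205,111) and (456,138)). Lowering it.

Request:
{"fn": "play_rows", "kwargs": {"commands": [[0, 0, 12, 0, 0, 0], [0, 0, 22, 0, 0, 0], [0, 0, 22, 0, 0, 0], [0, 0, 13, 0, 0, 0], [0, 0, 6, 0, 0, 0]]}}

```text
time: 23.23
tool_pos: [0.4567, 0.3263, 0.0422]
tool_rot: [-0.001, 0.698, 0.716, -0.003]
contact_force: [-0.1, -0.4, -2.1]
gripper_width: 0.553
grasp_force: 64.0
```

Request:
{"fn": "play_rows", "kwargs": {"commands": [[0, 0, 2, 0, 0, 0], [0, 0, 1, 0, 0, 0], [0, 0, 1, 0, 0, 0], [0, 0, 1, 0, 0, 0], [0, 0, 0, 0, 0, 0]]}}

```text
time: 23.65
tool_pos: [0.4591, 0.3283, 0.0416]
tool_rot: [0.0, 0.698, 0.716, 0.001]
contact_force: [-0.4, -0.3, -2.4]
gripper_width: 0.556
grasp_force: 64.0
```

Request:
{"fn": "play_rows", "kwargs": {"commands": [[0, 0, 1, 0, 0, 0], [0, 0, 1, 0, 0, 0], [0, 0, 1, 0, 0, 0], [0, 0, 0.7, 0, 0, 0], [0, 0, 0, 0, 0, 0]]}}

```text
time: 24.07
tool_pos: [0.4582, 0.3279, 0.0366]
tool_rot: [-0.0, 0.698, 0.716, -0.0]
contact_force: [0.9, 0.1, -2.8]
gripper_width: 0.552
grasp_force: 64.0
```

Request:
{"fn": "play_rows", "kwargs": {"commands": [[0, 0, 1, 0, 0, 0], [0, 0, 1, 0, 0, 0], [0, 0, 0.7, 0, 0, 0], [0, 0, 0.5, 0, 0, 0], [0, 0, 0, 0, 0, 0]]}}

```text
time: 24.48
tool_pos: [0.4583, 0.3279, 0.0335]
tool_rot: [-0.0, 0.698, 0.716, -0.0]
contact_force: [-0.1, 0.3, -2.4]
gripper_width: 0.553
grasp_force: 64.0
```

Request:
{"fn": "play_rows", "kwargs": {"commands": [[0, 0, 0.5, 0, 0, 0], [0, 0, 0.5, 0, 0, 0], [0, 0, 0, 0, 0, 0]]}}

```text
time: 24.73
tool_pos: [0.4584, 0.3279, 0.0326]
tool_rot: [-0.0, 0.698, 0.716, -0.0]
contact_force: [0.1, 0.2, -2.9]
gripper_width: 0.552
grasp_force: 64.0
```

Request:
{"fn": "play_rows", "kwargs": {"commands": [[0, 0, 0.5, 0, 0, 0], [0, 0, 0.5, 0, 0, 0], [0, 0, 0, 0, 0, 0]]}}

```text
time: 24.98
tool_pos: [0.4585, 0.328, 0.0325]
tool_rot: [-0.0, 0.698, 0.716, -0.0]
contact_force: [-3.3, -1.4, 5.6]
gripper_width: 0.551
grasp_force: 64.8
```

On the tray floor. Releasing and backing off.

Request:
{"fn": "play_rows", "kwargs": {"commands": [[0, 0, 0, 0, 0, 0], [0, 0, 0, 0, 0, 0], [0, 0, 0, 0, 0, 0], [0, 0, 0, 0, 0, 0], [0, 0, 0, 0, 0, 0]], "hand": 70}}

```text
time: 25.4
tool_pos: [0.4585, 0.328, 0.0317]
tool_rot: [0.0, 0.698, 0.716, 0.0]
contact_force: [-0.2, 1.3, -0.1]
gripper_width: 0.819
grasp_force: 0.0
```

Request:
{"fn": "play_rows", "kwargs": {"commands": [[0, 0, -8, 0, 0, 0], [0, 0, -20, 0, 0, 0], [0, 0, -35, 0, 0, 0], [0, 0, -35, 0, 0, 0], [0, 0, -30, 0, 0, 0]]}}

```text
time: 25.82
tool_pos: [0.4587, 0.3281, 0.1625]
tool_rot: [0.0, 0.698, 0.716, 0.001]
contact_force: [0.3, 0.7, 0.0]
gripper_width: 0.818
grasp_force: 0.0
```

Request:
{"fn": "play_rows", "kwargs": {"commands": [[0, 0, -30, 0, 0, 0], [0, 0, -10, 0, 0, 0], [0, 0, 0, 0, 0, 0], [0, 0, 0, 0, 0, 0], [0, 0, 0, 0, 0, 0]]}}

```text
time: 26.23
tool_pos: [0.4573, 0.3273, 0.1972]
tool_rot: [-0.001, 0.698, 0.716, -0.002]
contact_force: [0.3, -0.4, 0.2]
gripper_width: 0.82
grasp_force: 0.0
```

```bash
python3 - <<'E'
from h import *
exec(open('st.py').read().split('\n',1)[1]); snap('scene','s6')
E
```

```text
26.2333 [457.32 327.35 197.24] tip [457.13 327.24 140.24] [ 0.3 -0.4  0.2]
[[-0.0264  0.9996 -0.0034]
 [ 0.9997  0.0264 -0.0018]]
```

View pics/s6.png

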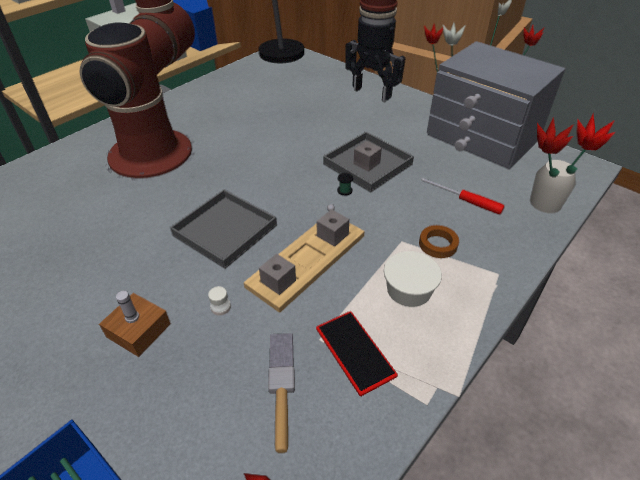

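The foot stands upright in the middle of the left tray at (368,155). Feet 1 and 3 are in their pockets, the gauge is home at (125,305), and nothing else has moved.

```bash
python3 -c "
from plant import manip
print(manip.job_done())"
```

```text
the job is handed in; nothing more can be done
None
```

I tried all three feet in order: feet 1 and 3 took the whole pin and stayed in their pockets, foot 2 stopped it 16 mm in and now stands upright in the left reject tray, the gauge is back down in its stand, and I handed the job in at about 26 s.

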